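# Put the mixed-up lids back on their crocks

### The arm

A 6-joint arm with a two-finger parallel gripper is mounted at the origin on a cart in front of the work surface, level with it; the furniture and walls round the work are solid. World frame = base frame: x ahead of the robot, y to its left, z up, the work surface at z = 0. Lengths are in m, angles in degrees, forces in N, time in s.
With the tool pointing down it reaches from about 0.35 to 0.975 m from the base axis. Payload 17.4 kg.
Tool frame: the origin (TCP) lies between the finger pads; the fingertips stand 25 mm ahead of it and the grasp point (between the pads) lies 6 mm ahead of it (arm.tip_reach is the z of the fingertips in the tool frame, in m); z points along the fingers, y is the line along which they close (so a half turn about z gives the same grasp; the last joint's range is limited). The gripper opens to 85 mm and grips with 20 to 120 N. Pads are 22 mm wide; open, the fingers measure 114 mm over their backs; the gripper's body (76 mm by 85 mm) begins 54 mm behind the grasp point. The pads swing forward as they close: fully open they stand 13 mm farther back than shut.
Start: joints at [-66.853, 6.646, 82.598, -0, 90.757, -2.166], TCP at [0.289, -0.61, 0.256] pointing down, gripper open.
Joint ranges: [-162.19, 162.19], [-47.58, 125.68], [4.15, 143.07], [-65.23, 245.23], [0.69, 171.88], [-170.13, 170.13]. Speed limits (degrees/s): [108.29, 108.29, 127.2, 180, 180, 180].

### API

Orientations are given as [roll, pitch, yaw] about the fixed x, y, z axes, in that order (R = Rz(yaw) Ry(pitch) Rx(roll)).
In Python, from plant import arm gives the robot as it stands. The module is installed in compiled form; this text tells all that it offers.
- The arm moves only by the shell command python3 -m inch 'ROWS' [FORCE]. ROWS is a JSON object of lists of equal length, an entry for each row: "xyz": the shift along the tool's x, y, z in units of 30 mm (1.0 is 30 mm), a list of three; "rotation": the turn, a rotation vector about the tool's x, y, z in rad, a list of three; "claw": the opening, from 0 (shut) to 1 (fully open). A call has 1 to 5 rows; each row is the pose to reach, as a shift and turn from the pose commanded when the call began, along the tool's axes at that moment; what a row does not reach only later rows make up. A row lasts 1/12 s, in which the tool goes at most 41.7 mm and 7.16 degrees, less where a joint would pass 70% of its speed; a pose out of reach is approached as far as the arm can. A call with a gripper value outside its range is refused whole. The fingers move at their own pace and stop on an object; FORCE is the grip in N (left out, the last holds). Time passes only in rows, so rows that repeat a pose let the fingers close. It gives the time, the measured TCP pose, the force, the opening and the grip force at its end, in the units of the state.
- arm.get_state(): the state, without advancing time (a new reading comes with each control period).
- arm.snapshot(name): name is "scene" or "top" or "wrist"; returns a dict with "img" (480x640x3 uint8, red, green, blue), "camera_matrix" (3x3 intrinsics, pixels), "T" (4x4, takes a point from camera to world coordinates). Camera axes: x right, y up, looking along -z (the intrinsics and any distortion apply to the point x, -y, -z); pixel columns grow to the right and rows downward; lengths in m; the calibration is good to about 2 mm. A picture is of the moment at which its call begins. There is no depth.
- arm.close_job(): hands the job in; it is judged then, once.
Trained networks look in the newest picture that a camera, given by its name, has taken for a name from the list of things; names that differ only in an ending like _2 or _b are one class to them, and where a whole thing is asked for, a point or a joint stands for the part that bears it (a point fixed in the world has none). Each returns a list of dicts, best first, with "conf" (0 to 1); they miss things now and then, are a little off and sometimes report something else, mostly with a low value. They report only what shows in the picture. A call takes as long as a camera call. They do not tell look-alikes from the thing itself.
- arm.look_for(target, camera): "xyz" ([x, y, z] in m, in world coordinates, good to about 4 mm: the middle of the surface that is visible of it).
- arm.trace(target, camera): "mask" (480x640 bool, what is visible of it).
The state is a dict: "time_s": time; "qpos": joint angles; "joint_velocities": joint speeds; "effort": joint torques, N m; "position": TCP position; "orientation": TCP orientation; "ft_force": force on the tool from outside, world axes, zero at the start; "torque": the same for the moment, N m; "width": opening from 0.0 (shut) to 1.0 (fully open); "gripper_force": force on a finger pad.
Only numpy, scipy, OpenCV 4.12 (cv2) and the standard library are available. Lean on these libraries where they do the work, as an engineer would, in place of code of your own. Each camera call takes 0.05 s, during which the arm holds its last target. There are 200 camera calls.

### The job

After washing up, the lids of the four glazed storage crocks were all put on the wrong crocks: change them round so that every crock is closed by the lid of its own colour, properly seated. Keep the clean lids off the worktop; the round wooden board is there to set one down on while you make room. Leave the crocks standing where they are and do not disturb the brown bottle.

Things in the scene. Friction and masses are not known exactly. Their poses are not given: they have to be found in the camera images.
- lid_white: loose cream-white round stoneware lid, 46 mm high, 0.17 kg, at first on a crock of another colour. From below: clay plug 60 mm across (50 at its foot), 10 mm deep; plate 80 mm across, z 10 to 18 mm; neck 21 mm across; round knob head 30 mm across, z 32 to 43 mm. Origin: centre of the plug's underside, z up; seated, it is 50 mm above the crock's origin
- lid_blue: loose dark blue round stoneware lid, 46 mm high, 0.17 kg, at first on a crock of another colour. From below: clay plug 60 mm across (50 at its foot), 10 mm deep; plate 80 mm across, z 10 to 18 mm; neck 21 mm across; round knob head 30 mm across, z 32 to 43 mm. Origin: centre of the plug's underside, z up; seated, it is 50 mm above the crock's origin
- lid_green: loose leaf-green round stoneware lid, 46 mm high, 0.17 kg, at first on a crock of another colour. From below: clay plug 60 mm across (50 at its foot), 10 mm deep; plate 80 mm across, z 10 to 18 mm; neck 21 mm across; round knob head 30 mm across, z 32 to 43 mm. Origin: centre of the plug's underside, z up; seated, it is 50 mm above the crock's origin
- lid_rust: loose rust-red round stoneware lid, 46 mm high, 0.17 kg, at first on a crock of another colour. From below: clay plug 60 mm across (50 at its foot), 10 mm deep; plate 80 mm across, z 10 to 18 mm; neck 21 mm across; round knob head 30 mm across, z 32 to 43 mm. Origin: centre of the plug's underside, z up; seated, it is 50 mm above the crock's origin
- crock_white: cream-white stoneware crock, loose, 0.6 kg, 60 mm high, belly 104 mm across (a ring of its colour shows round the lid from above). Rim 84 mm across, mouth 68 mm, alike on all four: any lid's plug drops in with 4 mm to spare all round and its plate rests on the rim. Origin: centre of the underside, z up
- crock_blue: dark blue stoneware crock, loose, 0.6 kg, 60 mm high, belly 104 mm across (a ring of its colour shows round the lid from above). Rim 84 mm across, mouth 68 mm, alike on all four: any lid's plug drops in with 4 mm to spare all round and its plate rests on the rim. Origin: centre of the underside, z up
- crock_green: leaf-green stoneware crock, loose, 0.6 kg, 60 mm high, belly 104 mm across (a ring of its colour shows round the lid from above). Rim 84 mm across, mouth 68 mm, alike on all four: any lid's plug drops in with 4 mm to spare all round and its plate rests on the rim. Origin: centre of the underside, z up
- crock_rust: rust-red stoneware crock, loose, 0.6 kg, 60 mm high, belly 104 mm across (a ring of its colour shows round the lid from above). Rim 84 mm across, mouth 68 mm, alike on all four: any lid's plug drops in with 4 mm to spare all round and its plate rests on the rim. Origin: centre of the underside, z up
- board: fixed round board of pale wood, 112 mm across, 18 mm thick, empty at the start; origin: centre of its underside, so its top is at z = 18 mm. It holds one lid, which stands on its plug. (Over the work: wall cabinets beyond x = 0.58 m from 0.45 m up, and an open door standing at y = 0.19 to 0.28 m from 0.50 m up; carry things low)
- vanilla: loose brown glass bottle with a white cap, 58 mm across and 129 mm high, standing near the crocks; a bystander. Origin: centre of its underside
Mind the look-alikes: they are no part of the job. What is shaped like the lid_green but pink is not meant.

How it is judged:
By the outcome, as a careful person would: the job done as asked, in the order asked, and still so for the second after the job is handed in, with the robot touching nothing.
It also fails if it takes over 112 s, if anything falls off the work surface, if the arm or the gripper's body presses on something with over 40 N, if the wrist force passes 120 N, or if a joint passes its speed limit or range.

## Working session

There is one attempt and no reset: what is moved stays moved. The work goes in short steps, Python scripts to look and compute and a shell command to move; the robot and the scene stay as the last step left them, time stands still between calls to the robot, and variables do not carry over. Pictures are saved under pics/ and viewed, at most 14 in all, crops included, and the job is handed in when it is done.

```bash
mkdir -p pics; cat > h.py <<'E'
from plant import arm
import numpy as np, cv2
from scipy.spatial.transform import Rotation as R
def ray(s,uv,z):
    K=s["camera_matrix"];T=s["T"]
    d=np.linalg.inv(K)@np.array([uv[0],uv[1],1.]);d=T[:3,:3]@np.array([d[0],-d[1],-d[2]])
    o=T[:3,3];return o+d*(z-o[2])/d[2]
def proj(s,p):
    T=s["T"];c=T[:3,:3].T@(np.array(p)-T[:3,3]);c=s["camera_matrix"]@np.array([c[0],-c[1],-c[2]]);return c[:2]/c[2]
def save(s,n): cv2.imwrite("pics/"+n+".png",s["img"][:,:,::-1])
E
python3 - <<'E'
from h import *
for c in("top","scene"):
    s=arm.snapshot(c);save(s,c+"0")
    print(c,s["T"][:3,3].round(3))
    for n in "lid_white lid_blue lid_green lid_rust crock_white crock_blue crock_green crock_rust board vanilla".split():
        print(n,[(np.round(d["xyz"],3).tolist(),round(d["conf"],2),proj(s,d["xyz"]).round().tolist()) for d in arm.look_for(n,c)[:3]])
print(arm.get_state())
E
```

```text
top [ 0.334 -0.062  1.345]
lid_white [([0.436, -0.409, 0.066], 0.57, [480.0, 232.0])]
lid_blue [([0.422, -0.192, 0.066], 0.65, [387.0, 239.0])]
lid_green [([0.391, 0.324, 0.022], 0.7, [174.0, 256.0]), ([0.514, -0.084, 0.067], 0.62, [341.0, 201.0])]
lid_rust [([0.501, -0.302, 0.07], 0.8, [433.0, 205.0])]
crock_white [([0.491, -0.279, 0.048], 0.89, [422.0, 211.0])]
crock_blue [([0.491, -0.082, 0.051], 0.92, [340.0, 212.0])]
crock_green [([0.41, -0.185, 0.05], 0.79, [383.0, 245.0])]
crock_rust [([0.422, -0.388, 0.05], 0.59, [469.0, 238.0])]
board [([0.425, 0.012, 0.02], 0.69, [301.0, 241.0]), ([0.49, -0.278, 0.05], 0.54, [422.0, 211.0])]
vanilla [([0.375, -0.275, 0.093], 0.59, [425.0, 258.0]), ([0.427, 0.014, 0.022], 0.49, [301.0, 240.0])]
scene [-0.08   0.95   0.841]
lid_white [([0.432, -0.41, 0.068], 0.61, [372.0, 163.0]), ([0.416, -0.188, 0.066], 0.58, [347.0, 198.0]), ([0.404, -0.159, 0.042], 0.21, [346.0, 212.0])]
lid_blue [([0.418, -0.188, 0.067], 0.97, [346.0, 198.0])]
lid_green [([0.381, 0.334, 0.016], 0.75, [258.0, 339.0]), ([0.507, -0.08, 0.067], 0.7, [300.0, 208.0])]
lid_rust
[... 429 characters left out ...]
, 254.0])]
vanilla []
{'time_s': 1.1, 'qpos': array([-6.68519173e+01,  6.64634616e+00,  8.25963510e+01, -1.39443364e-03,
        9.07556841e+01, -2.16961431e+00]), 'joint_velocities': array([0.01902226, 0.04468389, 0.10412798, 0.06246572, 0.0244097 ,
       0.00679558]), 'effort': array([-4.32161367e-03, -7.31735229e+01, -6.32660580e+01, -1.95587263e-04,
        4.72904194e-04,  1.85935585e-05]), 'position': array([ 0.28860688, -0.61020787,  0.25631621]), 'orientation': array([1.79998435e+02, 1.45459433e-03, 2.53176786e+01]), 'ft_force': array([-0.13799504, -0.44385282, -0.45019156]), 'torque': array([-0.00951617,  0.01261413, -0.0027415 ]), 'gripper_force': 0.0, 'width': 0.9964482197050077}
```

```bash
ls pics
```

```text
scene0.png
top0.png
```

```bash
python3 -c "
import cv2
a=cv2.imread('pics/top0.png');cv2.imwrite('pics/topcrop.png',cv2.resize(a[150:310,120:520],None,fx=2,fy=2,interpolation=3))"
```

```text
(no output)
```

View pics/topcrop.png

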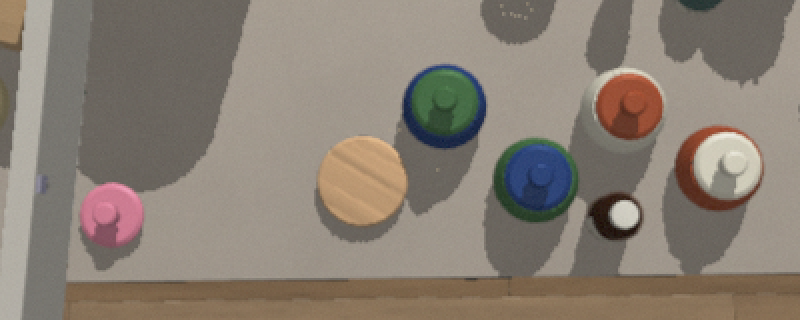

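View pics/scene0.png

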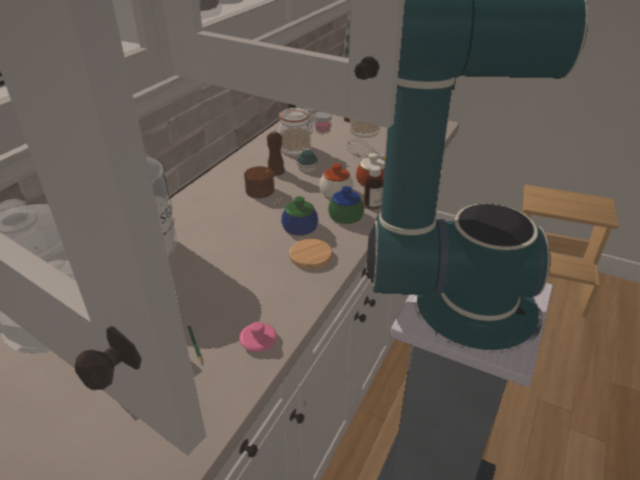

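The crop shows the leaf-green lid on the blue crock (top px 341,201), blue on green (387,239), rust on white (433,205), white on rust (480,232). The bottle is at about (430,258) and the empty board at (301,241). There are two candidates for lid_green: (174,256) is pink, so it is not meant, and (341,201) is leaf-green, so it is. The crop confirms this. The plan is two swaps via the board.

```bash
cat >> h.py <<'E'
def circ(s,mask,z,r):
    """fit circle of radius r at height z to mask outline, in world"""
    from scipy.optimize import least_squares
    n,l,st,c=cv2.connectedComponentsWithStats(mask.astype(np.uint8))
    m=(l==1+np.argmax(st[1:,4])).astype(np.uint8)
    k=cv2.findContours(m,0,1)[0][0]; k=cv2.convexHull(k)[:,0]
    P=np.array([ray(s,p,z)[:2] for p in k])
    f=least_squares(lambda q:np.hypot(*(P-q[:2]).T)-q[2],[*P.mean(0),r],loss="soft_l1",f_scale=.002)
    return f.x.round(4).tolist()
E
python3 - <<'E'
from h import *
s=arm.snapshot("top")
for n in "white blue green rust".split():
    for k,z,r in(("lid_",.066,.04),("crock_",.03,.052)):
        for d in arm.trace(k+n,"top")[:2]:
            m=d["mask"];v,u=np.nonzero(m)
            print(k+n,round(d["conf"],2),int(u.mean()),int(v.mean()),"xyr",circ(s,m,z,r))
for d in arm.trace("board","top")[:2]: print("board",round(d["conf"],2),circ(s,d["mask"],.016,.056))
# knob tops / colours: rust knob etc by hand pixels from crop
for n,uv in dict(green=(342,198),blue=(390,237),rust=(437,201),white=(487,231)).items(): print(n,ray(s,uv,.096).round(3)[:2])
print("cap",ray(s,(432,257),.129).round(3))
E
```

```text
lid_white 0.69 482 232 xyr [0.4355, -0.4164, 0.0383]
crock_white 0.79 424 208 xyr [0.5085, -0.304, 0.0508]
crock_white 0.57 341 206 xyr [0.5164, -0.087, 0.0511]
lid_blue 0.87 388 238 xyr [0.425, -0.1953, 0.0393]
crock_blue 0.56 340 209 xyr [0.5151, -0.0865, 0.0512]
lid_green 0.57 341 200 xyr [0.5166, -0.0866, 0.0397]
lid_green 0.57 175 256 xyr [0.3881, 0.3096, 0.0367]
crock_green 0.76 384 241 xyr [0.4247, -0.1959, 0.0516]
lid_rust 0.73 433 202 xyr [0.5078, -0.3042, 0.0393]
lid_rust 0.72 426 257 xyr [0.3771, -0.2842, 0.032]
crock_rust 0.74 469 234 xyr [0.4364, -0.4157, 0.0507]
board 0.62 [0.4271, 0.0144, 0.0558]
board 0.52 [0.5138, -0.314, 0.0421]
green [ 0.517 -0.087]
blue [ 0.425 -0.196]
rust [ 0.507 -0.306]
white [ 0.436 -0.418]
cap [ 0.377 -0.285  0.129]
```

```bash
python3 -m inch '{"xyz":[[0,0,0],[0,0,0],[0,0,0],[0,0,0],[0,0,0]],"rotation":[[0,0,0.11],[0,0,0.22],[0,0,0.33],[0,0,0.442],[0,0,0.442]],"claw":[1,1,1,1,1]}' 60
python3 -m inch '{"xyz":[[0.8,-1,0.2],[1.6,-2,0.4],[2.4,-3,0.6],[3.0,-4,0.8],[3.0,-4,0.8]],"rotation":[[0,0,0],[0,0,0],[0,0,0],[0,0,0],[0,0,0]],"claw":[0.7,0.7,0.7,0.7,0.7]}'
```

```text
time_s: 2.02
position: [0.2886, -0.6102, 0.2563]
orientation: [180.0, 0.0, -0.3]
ft_force: [-1.0, 0.3, -0.9]
width: 1.0
gripper_force: 0.0
time_s: 2.43
position: [0.3811, -0.486, 0.2314]
orientation: [-179.9, -0.0, 0.4]
ft_force: [-0.5, -0.3, -1.4]
width: 0.698
gripper_force: 0.0
```

```bash
python3 -m inch '{"xyz":[[0.7,-0.8,0.3],[1.4,-1.7,0.7],[1.91,-2.47,1.08],[1.91,-2.47,1.08],[1.91,-2.47,1.08]],"rotation":[[0,0,0],[0,0,0],[0,0,0],[0,0,0],[0,0,0]],"claw":[0.7,0.7,0.7,0.7,0.7]}'
python3 - <<'E'
from h import *
s=arm.snapshot("wrist");save(s,"w1");print(s["T"].round(3))
print(arm.get_state()["position"])
for n in("lid_white","crock_rust"):
    for d in arm.trace(n,"wrist")[:1]: print(n,d["conf"],circ(s,d["mask"],.066 if n[0]=="l" else .03,.04))
    print([(np.round(d["xyz"],4).tolist(),round(d["conf"],2)) for d in arm.look_for(n,"wrist")[:2]])
print(proj(s,[.436,-.416,.096]))
E
```

```text
time_s: 2.85
position: [0.4364, -0.4152, 0.1995]
orientation: [-180.0, 0.0, 0.3]
ft_force: [0.3, -0.2, 0.3]
width: 0.7
gripper_force: 0.0
[[ 0.005  0.952  0.305  0.515]
 [-1.     0.005  0.001 -0.414]
 [-0.001 -0.305  0.952  0.317]
 [ 0.     0.     0.     1.   ]]
[ 0.43602486 -0.41617176  0.20014998]
lid_white 0.92 [0.4356, -0.416, 0.0392]
[([0.4404, -0.4157, 0.0691], 0.62)]
crock_rust 0.77 [0.4341, -0.4151, 0.0523]
[([0.4682, -0.4153, 0.0449], 0.73)]
[323.92002953 254.66473661]
```

View pics/w1.png

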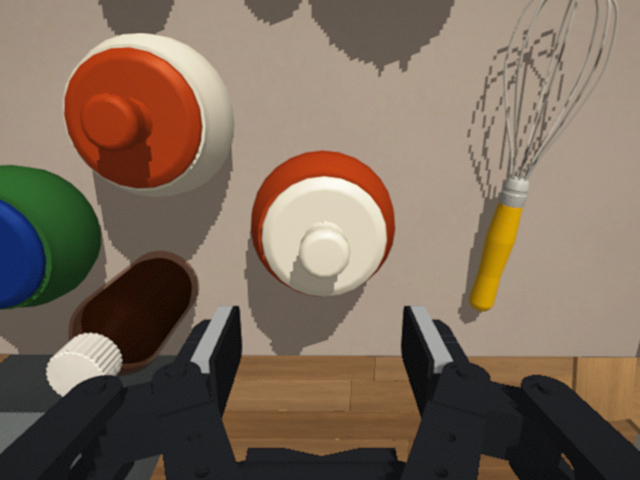

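The wrist view shows the white knob at (324,250), centred between the fingers as projected, with the bottle clear at the lower left. I'll descend and grip.

```bash
python3 -m inch '{"xyz":[[0,0,1],[0,0,2],[0,0,2.8],[0,0,3.4],[0,0,3.4]],"rotation":[[0,0,0],[0,0,0],[0,0,0],[0,0,0],[0,0,0]],"claw":[0.7,0.7,0.7,0.7,0.7]}'
python3 -m inch '{"xyz":[[0,0,0],[0,0,0],[0,0,0],[0,0,0],[0,0,0]],"rotation":[[0,0,0],[0,0,0],[0,0,0],[0,0,0],[0,0,0]],"claw":[0.2,0.2,0.2,0.2,0.2]}' 50
python3 -m inch '{"xyz":[[0,0,0],[0,0,-0.2],[0,0,-0.5],[0,0,-0.8],[0,0,-0.8]],"rotation":[[0,0,0],[0,0,0],[0,0,0],[0,0,0],[0,0,0]],"claw":[0.2,0.2,0.2,0.2,0.2]}'
```

```text
time_s: 3.52
position: [0.4344, -0.4156, 0.094]
orientation: [-179.8, 0.2, -0.0]
ft_force: [-0.4, -0.8, 0.0]
width: 0.702
gripper_force: 0.0
time_s: 3.93
position: [0.4364, -0.4169, 0.1001]
orientation: [179.9, -0.1, -0.0]
ft_force: [-2.7, -1.9, 6.9]
width: 0.325
gripper_force: 49.4
time_s: 4.35
position: [0.4366, -0.4167, 0.1248]
orientation: [179.9, -0.1, -0.0]
ft_force: [-0.0, -0.9, -2.1]
width: 0.324
gripper_force: 49.6
```

```bash
python3 -m inch '{"xyz":[[0,0,-0.8],[0,0,-1.7],[0,0,-2.6],[0,-0.5,-2.6],[0,-1.5,-2.6]],"rotation":[[0,0,0],[0,0,0],[0,0,0],[0,0,0],[0,0,0]],"claw":[0.2,0.2,0.2,0.2,0.2]}'
python3 -m inch '{"xyz":[[0,-1.2,0],[0,-2.4,0],[0,-3.6,0],[0,-4.8,0],[0,-6,0]],"rotation":[[0,0,0],[0,0,0],[0,0,0],[0,0,0],[0,0,0]],"claw":[0.2,0.2,0.2,0.2,0.2]}'
python3 -m inch '{"xyz":[[0,-1.2,0],[0,-2.4,0],[-0.1,-3.6,0],[-0.2,-4.8,0],[-0.3,-5.8,0]],"rotation":[[0,0,0],[0,0,0],[0,0,0],[0,0,0],[0,0,0]],"claw":[0.2,0.2,0.2,0.2,0.2]}'
```

```text
time_s: 4.77
position: [0.4361, -0.3725, 0.2016]
orientation: [179.9, -0.1, -0.1]
ft_force: [1.0, 1.2, -2.4]
width: 0.331
gripper_force: 49.8
time_s: 5.18
position: [0.4355, -0.1894, 0.1998]
orientation: [180.0, -0.0, -0.0]
ft_force: [1.0, 0.3, -1.0]
width: 0.329
gripper_force: 49.8
time_s: 5.6
position: [0.4263, -0.015, 0.1999]
orientation: [-180.0, -0.0, 0.0]
ft_force: [0.7, 0.6, -1.8]
width: 0.323
gripper_force: 49.8
```

```bash
python3 -m inch '{"xyz":[[0,-1.03,0],[0,-1.03,1.0],[0,-1.03,2.0],[0,-1.03,3.0],[0,-1.03,3.7]],"rotation":[[0,0,0],[0,0,0],[0,0,0],[0,0,0],[0,0,0]],"claw":[0.2,0.2,0.2,0.2,0.2]}'
python3 -m inch '{"xyz":[[0,0,0.3],[0,0,0.5],[0,0,0.65],[0,0,0.7],[0,0,0.7]],"rotation":[[0,0,0],[0,0,0],[0,0,0],[0,0,0],[0,0,0]],"claw":[0.2,0.2,0.2,0.2,0.2]}'
```

```text
time_s: 6.02
position: [0.426, 0.0143, 0.0864]
orientation: [-180.0, 0.1, 0.0]
ft_force: [-0.7, -1.1, -2.0]
width: 0.324
gripper_force: 50.0
time_s: 6.43
position: [0.4274, 0.0137, 0.0687]
orientation: [180.0, -0.1, -0.0]
ft_force: [1.5, 0.4, -1.6]
width: 0.321
gripper_force: 50.0
```

```bash
python3 -m inch '{"xyz":[[0,0,0.06],[0,0,0.06],[0,0,0.06],[0,0,0.06],[0,0,0.06]],"rotation":[[0,0,0],[0,0,0],[0,0,0],[0,0,0],[0,0,0]],"claw":[0.2,0.2,0.7,0.7,0.7]}'
python3 -m inch '{"xyz":[[0,0,-0.1],[0,0,-0.8],[0,0,-2],[0,0,-3.2],[0,0,-4.46]],"rotation":[[0,0,0],[0,0,0],[0,0,0],[0,0,0],[0,0,0]],"claw":[0.7,0.7,0.7,0.7,0.7]}'
python3 -c "
from h import *
s=arm.snapshot('wrist');save(s,'w2');print(arm.get_state()['position'])
print([circ(s,d['mask'],.034,.04) for d in arm.trace('lid_white','wrist')[:1]],[circ(s,d['mask'],.017,.04) for d in arm.trace('board','wrist')[:1]])"
```

```text
time_s: 6.85
position: [0.4273, 0.0137, 0.0666]
orientation: [180.0, -0.1, -0.0]
ft_force: [0.6, -0.5, 0.1]
width: 0.699
gripper_force: 0.0
time_s: 7.27
position: [0.4265, 0.0138, 0.2015]
orientation: [180.0, 0.0, -0.0]
ft_force: [0.8, 0.4, -0.3]
width: 0.7
gripper_force: 0.0
[0.42850534 0.01375173 0.20954868]
[[0.4271, 0.0143, 0.0396]] [[0.4268, 0.0161, 0.0554]]
```

View pics/w2.png

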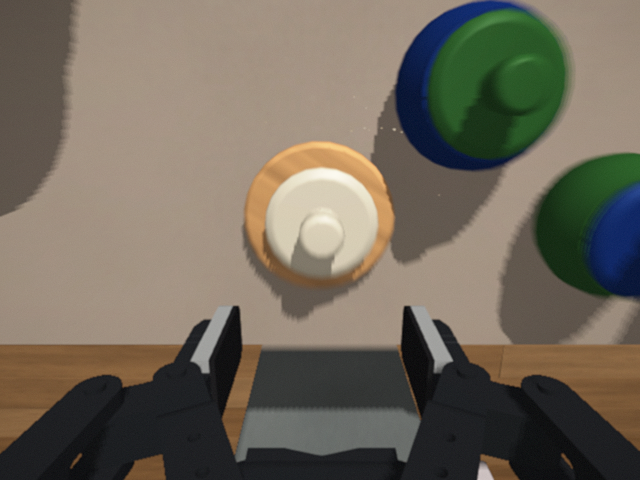

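The white lid stands centred on the board at (320,222). Next is the rust lid on the white crock.

```bash
python3 -m inch '{"xyz":[[0.3,1.2,0],[0.6,2.4,0],[0.9,3.6,0],[1.2,4.8,0],[1.5,6,0]],"rotation":[[0,0,0],[0,0,0],[0,0,0],[0,0,0],[0,0,0]],"claw":[0.7,0.7,0.7,0.7,0.7]}'
python3 -m inch '{"xyz":[[0.3,1.2,0],[0.6,2.4,0],[0.9,3.6,0],[1.2,4.59,0],[1.2,4.59,0]],"rotation":[[0,0,0],[0,0,0],[0,0,0],[0,0,0],[0,0,0]],"claw":[0.7,0.7,0.7,0.7,0.7]}'
python3 -c "
from h import *
s=arm.snapshot('wrist');print(arm.get_state()['position'])
print([circ(s,d['mask'],.066,.04) for d in arm.trace('lid_rust','wrist')[:1]],[circ(s,d['mask'],.03,.05) for d in arm.trace('crock_white','wrist')[:1]])"
```

```text
time_s: 7.83
position: [0.4717, -0.168, 0.1988]
orientation: [-180.0, 0.1, -0.0]
ft_force: [0.8, 1.3, 1.2]
width: 0.703
gripper_force: 0.0
time_s: 8.25
position: [0.5081, -0.3081, 0.1978]
orientation: [-180.0, 0.1, -0.2]
ft_force: [0.2, 0.4, 0.2]
width: 0.703
gripper_force: 0.0
[ 0.50768543 -0.30592511  0.19781701]
[[0.5077, -0.3038, 0.0393]] [[0.5063, -0.3028, 0.0524]]
```

```bash
python3 -m inch '{"xyz":[[0,0,0.9],[0,0,1.9],[0,0,2.8],[0,0,3.35],[0,0,3.35]],"rotation":[[0,0,0],[0,0,0],[0,0,0],[0,0,0],[0,0,0]],"claw":[0.7,0.7,0.7,0.7,0.7]}'
python3 -m inch '{"xyz":[[0,0,0],[0,0,0],[0,0,0],[0,0,0],[0,0,0]],"rotation":[[0,0,0],[0,0,0],[0,0,0],[0,0,0],[0,0,0]],"claw":[0.2,0.2,0.2,0.2,0.2]}' 50
python3 -m inch '{"xyz":[[0,0,-0.2],[0,0,-0.8],[0,0,-1.6],[0,0,-2.5],[0,0,-3.35]],"rotation":[[0,0,0],[0,0,0],[0,0,0],[0,0,0],[0,0,0]],"claw":[0.2,0.2,0.2,0.2,0.2]}'
python3 -m inch '{"xyz":[[-0.6,0.9,0],[-1.2,1.8,0],[-1.8,2.8,0],[-2.41,3.71,0],[-2.41,3.71,0]],"rotation":[[0,0,0],[0,0,0],[0,0,0],[0,0,0],[0,0,0]],"claw":[0.2,0.2,0.2,0.2,0.2]}'
python3 -c "
from h import *
s=arm.snapshot('wrist');save(s,'w3');print(arm.get_state()['position'])
print([(d['conf'],circ(s,d['mask'],.03,.05)) for d in arm.trace('crock_rust','wrist')[:2]])
print([(d['conf'],circ(s,d['mask'],.167,.04)) for d in arm.trace('lid_rust','wrist')[:2]])"
```

```text
time_s: 8.82
position: [0.5064, -0.3018, 0.0953]
orientation: [-179.8, 0.3, 0.1]
ft_force: [-0.7, 0.0, -0.5]
width: 0.698
gripper_force: 0.0
time_s: 9.23
position: [0.5087, -0.304, 0.1015]
orientation: [179.9, -0.1, -0.0]
ft_force: [-0.6, 4.7, 7.4]
width: 0.319
gripper_force: 49.6
time_s: 9.65
position: [0.5078, -0.3039, 0.2021]
orientation: [180.0, -0.0, -0.0]
ft_force: [0.6, -0.2, -1.4]
width: 0.324
gripper_force: 49.6
time_s: 10.07
position: [0.4329, -0.4189, 0.2008]
orientation: [179.9, 0.0, -0.2]
ft_force: [0.3, -0.2, -2.4]
width: 0.325
gripper_force: 49.8
[ 0.43415601 -0.41716405  0.20072937]
[(0.72, [0.435, -0.4152, 0.0519])]
[(0.92, [0.4334, -0.4184, 0.0389])]
```

View pics/w3.png

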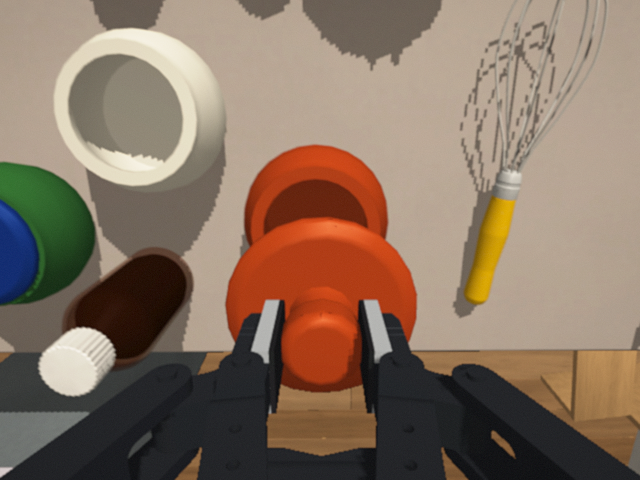

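The wrist view shows the rust lid level in the grip, over the open rust crock (315,200). Now I'll lower it.

```bash
python3 -m inch '{"xyz":[[0,0,0.8],[0,0,1.6],[0,0,2.3],[0,0,2.7],[0,0,2.8]],"rotation":[[0,0,0],[0,0,0],[0,0,0],[0,0,0],[0,0,0]],"claw":[0.2,0.2,0.2,0.2,0.2]}'
python3 -m inch '{"xyz":[[0,0,0.15],[0,0,0.3],[0,0,0.45],[0,0,0.53],[0,0,0.53]],"rotation":[[0,0,0],[0,0,0],[0,0,0],[0,0,0],[0,0,0]],"claw":[0.2,0.2,0.2,0.2,0.2]}'
```

```text
time_s: 10.63
position: [0.4357, -0.4138, 0.1139]
orientation: [-179.9, 0.1, 0.1]
ft_force: [-0.8, 0.0, -2.2]
width: 0.321
gripper_force: 49.8
time_s: 11.05
position: [0.436, -0.4155, 0.1015]
orientation: [179.9, -0.1, -0.0]
ft_force: [-1.7, 3.7, 7.9]
width: 0.324
gripper_force: 50.6
```

```bash
python3 -m inch '{"xyz":[[0,0,0],[0,0,0],[0,0,0],[0,0,0],[0,0,-0.2]],"rotation":[[0,0,0],[0,0,0],[0,0,0],[0,0,0],[0,0,0]],"claw":[0.7,0.7,0.7,0.7,0.7]}'
python3 -m inch '{"xyz":[[0,0,-0.8],[0,0,-1.8],[0,0,-2.8],[0,0,-3.13],[0,0,-3.13]],"rotation":[[0,0,0],[0,0,0],[0,0,0],[0,0,0],[0,0,0]],"claw":[0.7,0.7,0.7,0.7,0.7]}'
python3 -c "
from h import *
s=arm.snapshot('wrist');print(arm.get_state()['position'])
print([circ(s,d['mask'],.066,.04) for d in arm.trace('lid_rust','wrist')[:1]],[circ(s,d['mask'],.03,.05) for d in arm.trace('crock_rust','wrist')[:1]])"
python3 -m inch '{"xyz":[[0,-1.2,0],[0,-2.4,0],[0,-3.6,0],[0,-4.8,0],[0,-6,0]],"rotation":[[0,0,0],[0,0,0],[0,0,0],[0,0,0],[0,0,0]],"claw":[0.7,0.7,0.7,0.7,0.7]}'
python3 -m inch '{"xyz":[[0,-1.2,0],[0,-2.4,0],[-0.1,-3.6,0],[-0.2,-4.8,0],[-0.29,-6,0]],"rotation":[[0,0,0],[0,0,0],[0,0,0],[0,0,0],[0,0,0]],"claw":[0.7,0.7,0.7,0.7,0.7]}'
python3 -m inch '{"xyz":[[0,-1.2,0],[0,-2.3,0],[0,-2.3,0],[0,-2.3,0.8],[0,-2.3,1.6]],"rotation":[[0,0,0],[0,0,0],[0,0,0],[0,0,0],[0,0,0]],"claw":[0.7,0.7,0.7,0.7,0.7]}'
```

```text
time_s: 11.47
position: [0.4353, -0.4149, 0.1051]
orientation: [-179.9, 0.1, -0.0]
ft_force: [0.4, -0.1, -0.1]
width: 0.698
gripper_force: 0.0
time_s: 11.88
position: [0.4363, -0.4159, 0.2037]
orientation: [179.8, -0.2, -0.0]
ft_force: [-0.2, -0.9, 0.3]
width: 0.699
gripper_force: 0.0
[ 0.4359027  -0.415517    0.20128809]
[[0.4351, -0.415, 0.0393]] [[0.4339, -0.4152, 0.0525]]
time_s: 12.45
position: [0.4349, -0.2335, 0.1982]
orientation: [-179.9, 0.1, -0.0]
ft_force: [0.4, 1.8, 0.2]
width: 0.698
gripper_force: 0.0
time_s: 12.87
position: [0.426, -0.0536, 0.1984]
orientation: [-180.0, 0.1, -0.0]
ft_force: [1.2, -0.2, 0.3]
width: 0.698
gripper_force: 0.0
time_s: 13.28
position: [0.4271, 0.0144, 0.151]
orientation: [180.0, -0.0, 0.1]
ft_force: [-0.7, -0.7, -0.3]
width: 0.7
gripper_force: 0.0
```

```bash
python3 -m inch '{"xyz":[[0,0,0.9],[0,0,1.8],[0,0,2.5],[0,0,2.8],[0,0,2.8]],"rotation":[[0,0,0],[0,0,0],[0,0,0],[0,0,0],[0,0,0]],"claw":[0.7,0.7,0.7,0.7,0.7]}'
python3 -m inch '{"xyz":[[0,0,0],[0,0,0],[0,0,0],[0,0,0],[0,0,0]],"rotation":[[0,0,0],[0,0,0],[0,0,0],[0,0,0],[0,0,0]],"claw":[0.2,0.2,0.2,0.2,0.2]}' 50
python3 -m inch '{"xyz":[[0,0,-0.4],[0,0,-1.4],[0,0,-2.4],[0,0,-3.4],[0,0,-4.4]],"rotation":[[0,0,0],[0,0,0],[0,0,0],[0,0,0],[0,0,0]],"claw":[0.2,0.2,0.2,0.2,0.2]}'
python3 -m inch '{"xyz":[[0.3,1.2,0],[0.6,2.4,0],[0.9,3.6,0],[1.2,4.8,0],[1.5,6,0]],"rotation":[[0,0,0],[0,0,0],[0,0,0],[0,0,0],[0,0,0]],"claw":[0.2,0.2,0.2,0.2,0.2]}'
python3 -m inch '{"xyz":[[0.3,1.2,0],[0.6,2.4,0],[0.9,3.6,0],[1.19,4.58,0],[1.19,4.58,0]],"rotation":[[0,0,0],[0,0,0],[0,0,0],[0,0,0],[0,0,0]],"claw":[0.2,0.2,0.2,0.2,0.2]}'
python3 -c "
from h import *
s=arm.snapshot('wrist');save(s,'w4');print(arm.get_state()['position'])
print([(d['conf'],circ(s,d['mask'],.03,.05)) for d in arm.trace('crock_white','wrist')[:2]])
print([(d['conf'],circ(s,d['mask'],.167,.04)) for d in arm.trace('lid_white','wrist')[:2]])"
```

```text
time_s: 13.7
position: [0.4256, 0.0137, 0.0652]
orientation: [-180.0, 0.3, -0.0]
ft_force: [-0.1, 0.3, 0.4]
width: 0.704
gripper_force: 0.0
time_s: 14.12
position: [0.4277, 0.0138, 0.0695]
orientation: [180.0, -0.1, -0.0]
ft_force: [-2.5, 0.8, 6.5]
width: 0.326
gripper_force: 49.0
time_s: 14.53
position: [0.4267, 0.0138, 0.2028]
orientation: [180.0, -0.1, -0.0]
ft_force: [0.1, -0.3, -2.0]
width: 0.324
gripper_force: 49.5
time_s: 14.95
position: [0.4721, -0.1681, 0.2015]
orientation: [180.0, -0.1, -0.0]
ft_force: [0.8, 0.6, -1.7]
width: 0.323
gripper_force: 49.7
time_s: 15.37
position: [0.5081, -0.308, 0.2007]
orientation: [179.9, -0.0, -0.2]
ft_force: [1.0, -0.3, -2.0]
width: 0.323
gripper_force: 49.8
[ 0.50774764 -0.30587832  0.20055411]
[(0.85, [0.5074, -0.3028, 0.0517])]
[(0.78, [0.5091, -0.3075, 0.0389])]
```

View pics/w4.png

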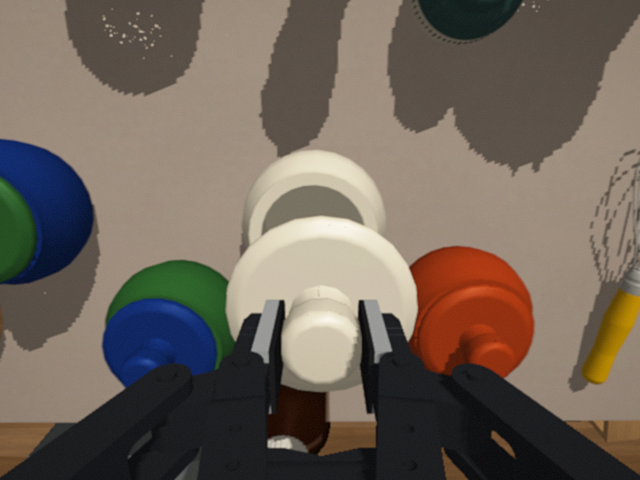

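The white lid is level over the white crock (315,205), and the red lid is seated at (470,330). Next: lower, release, go on to the green lid.

```bash
python3 -m inch '{"xyz":[[0,0,0.6],[0,0,1.4],[0,0,2.2],[0,0,2.7],[0,0,2.8]],"rotation":[[0,0,0],[0,0,0],[0,0,0],[0,0,0],[0,0,0]],"claw":[0.2,0.2,0.2,0.2,0.2]}'
python3 -m inch '{"xyz":[[0,0,0.15],[0,0,0.3],[0,0,0.45],[0,0,0.53],[0,0,0.53]],"rotation":[[0,0,0],[0,0,0],[0,0,0],[0,0,0],[0,0,0]],"claw":[0.2,0.2,0.2,0.2,0.2]}'
python3 -m inch '{"xyz":[[0,0,0],[0,0,0],[0,0,0],[0,0,0],[0,0,-0.2]],"rotation":[[0,0,0],[0,0,0],[0,0,0],[0,0,0],[0,0,0]],"claw":[0.7,0.7,0.7,0.7,0.7]}'
python3 -m inch '{"xyz":[[0,0,-0.8],[0,0,-1.8],[0,0,-2.8],[0,0,-3.13],[0,0,-3.13]],"rotation":[[0,0,0],[0,0,0],[0,0,0],[0,0,0],[0,0,0]],"claw":[0.7,0.7,0.7,0.7,0.7]}'
python3 -c "
from h import *
s=arm.snapshot('wrist');print(arm.get_state()['position'])
print([circ(s,d['mask'],.066,.04) for d in arm.trace('lid_white','wrist')[:1]],[circ(s,d['mask'],.03,.05) for d in arm.trace('crock_white','wrist')[:1]])"
python3 -m inch '{"xyz":[[0,-1.2,0],[0,-2.4,0],[0,-3.6,0],[0.1,-4.8,0],[0.28,-6,0]],"rotation":[[0,0,0],[0,0,0],[0,0,0],[0,0,0],[0,0,0]],"claw":[0.7,0.7,0.7,0.7,0.7]}'
python3 -m inch '{"xyz":[[0,-1.0,0],[0,-1.22,0],[0,-1.22,0],[0,-1.22,0],[0,-1.22,0]],"rotation":[[0,0,0],[0,0,0],[0,0,0],[0,0,0],[0,0,0]],"claw":[0.7,0.7,0.7,0.7,0.7]}'
python3 -c "
from h import *
s=arm.snapshot('wrist');print(arm.get_state()['position'])
print([circ(s,d['mask'],.066,.04) for d in arm.trace('lid_green','wrist')[:1]],[circ(s,d['mask'],.03,.05) for d in arm.trace('crock_blue','wrist')[:1]])"
```

```text
time_s: 15.93
position: [0.5067, -0.3019, 0.1137]
orientation: [-179.9, 0.2, 0.1]
ft_force: [-0.8, 0.7, -2.2]
width: 0.324
gripper_force: 49.8
time_s: 16.35
position: [0.5081, -0.3037, 0.1015]
orientation: [180.0, -0.1, -0.0]
ft_force: [-2.5, 3.6, 7.1]
width: 0.322
gripper_force: 50.6
time_s: 16.77
position: [0.5073, -0.3034, 0.1051]
orientation: [-180.0, 0.1, -0.0]
ft_force: [-0.4, 0.3, -0.7]
width: 0.694
gripper_force: 0.0
time_s: 17.18
position: [0.5085, -0.3042, 0.2037]
orientation: [179.8, -0.2, -0.0]
ft_force: [-0.2, -0.2, 0.1]
width: 0.701
gripper_force: 0.0
[ 0.50800327 -0.30388155  0.20127962]
[[0.5076, -0.3032, 0.0395]] [[0.506, -0.3031, 0.0526]]
time_s: 17.75
position: [0.5151, -0.122, 0.1983]
orientation: [-180.0, 0.1, -0.0]
ft_force: [0.9, -0.9, -0.1]
width: 0.704
gripper_force: 0.0
time_s: 18.17
position: [0.5159, -0.088, 0.1992]
orientation: [180.0, 0.1, -0.1]
ft_force: [-0.1, -0.7, 0.3]
width: 0.7
gripper_force: 0.0
[ 0.51598154 -0.08814869  0.19937184]
[[0.5164, -0.0856, 0.0395]] [[0.5144, -0.0858, 0.0528]]
```

```bash
python3 -m inch '{"xyz":[[0,-0.03,0.9],[0,-0.03,1.9],[0,-0.03,2.8],[0,-0.03,3.35],[0,-0.03,3.35]],"rotation":[[0,0,0],[0,0,0],[0,0,0],[0,0,0],[0,0,0]],"claw":[0.7,0.7,0.7,0.7,0.7]}'
python3 -m inch '{"xyz":[[0,0,0],[0,0,0],[0,0,0],[0,0,0],[0,0,0]],"rotation":[[0,0,0],[0,0,0],[0,0,0],[0,0,0],[0,0,0]],"claw":[0.2,0.2,0.2,0.2,0.2]}' 50
python3 -m inch '{"xyz":[[0,0,-0.2],[0,0,-0.8],[0,0,-1.6],[0,0,-2.5],[0,0,-3.35]],"rotation":[[0,0,0],[0,0,0],[0,0,0],[0,0,0],[0,0,0]],"claw":[0.2,0.2,0.2,0.2,0.2]}'
python3 -m inch '{"xyz":[[-0.7,-0.8,0],[-1.4,-1.6,0],[-2.2,-2.5,0],[-2.97,-3.34,0],[-2.97,-3.34,0]],"rotation":[[0,0,0],[0,0,0],[0,0,0],[0,0,0],[0,0,0]],"claw":[0.2,0.2,0.2,0.2,0.2]}'
python3 -m inch '{"xyz":[[0,0,0.8],[0,0,1.8],[0,0,2.8],[0,0,3.5],[0,0,3.9]],"rotation":[[0,0,0],[0,0,0],[0,0,0],[0,0,0],[0,0,0]],"claw":[0.2,0.2,0.2,0.2,0.2]}'
python3 -m inch '{"xyz":[[0,0,0.2],[0,0,0.35],[0,0,0.45],[0,0,0.5],[0,0,0.5]],"rotation":[[0,0,0],[0,0,0],[0,0,0],[0,0,0],[0,0,0]],"claw":[0.2,0.2,0.2,0.2,0.2]}'
```

```text
time_s: 18.73
position: [0.5144, -0.0865, 0.0955]
orientation: [-179.9, 0.3, -0.1]
ft_force: [-0.9, -0.0, -0.8]
width: 0.699
gripper_force: 0.0
time_s: 19.15
position: [0.5169, -0.0866, 0.1014]
orientation: [179.9, -0.2, -0.0]
ft_force: [-1.1, -2.3, 6.6]
width: 0.321
gripper_force: 49.5
time_s: 19.57
position: [0.5159, -0.0861, 0.202]
orientation: [180.0, -0.0, -0.0]
ft_force: [0.8, -0.3, -2.7]
width: 0.323
gripper_force: 49.5
time_s: 19.98
position: [0.4244, 0.0169, 0.201]
orientation: [-179.9, -0.1, 0.1]
ft_force: [-1.1, 0.0, -1.0]
width: 0.323
gripper_force: 49.8
time_s: 20.4
position: [0.4262, 0.014, 0.081]
orientation: [-180.0, 0.1, -0.0]
ft_force: [-0.2, 0.1, -2.1]
width: 0.321
gripper_force: 49.8
time_s: 20.82
position: [0.4277, 0.014, 0.0694]
orientation: [180.0, -0.1, -0.0]
ft_force: [-3.1, 0.2, 3.1]
width: 0.319
gripper_force: 50.4
```

```bash
python3 -m inch '{"xyz":[[0,0,0],[0,0,0],[0,0,0],[0,0,0],[0,0,-0.2]],"rotation":[[0,0,0],[0,0,0],[0,0,0],[0,0,0],[0,0,0]],"claw":[0.7,0.7,0.7,0.7,0.7]}'
python3 -m inch '{"xyz":[[0,0,-0.8],[0,0,-1.8],[0,0,-2.8],[0,0,-3.8],[0,0,-4.2]],"rotation":[[0,0,0],[0,0,0],[0,0,0],[0,0,0],[0,0,0]],"claw":[0.7,0.7,0.7,0.7,0.7]}'
python3 -m inch '{"xyz":[[0,1.2,0],[0,2.4,0],[0,3.6,0],[0,4.8,0],[-0.08,6,0]],"rotation":[[0,0,0],[0,0,0],[0,0,0],[0,0,0],[0,0,0]],"claw":[0.7,0.7,0.7,0.7,0.7]}'
python3 -m inch '{"xyz":[[0,0.7,0],[0,0.98,0],[0,0.98,0],[0,0.98,0],[0,0.98,0]],"rotation":[[0,0,0],[0,0,0],[0,0,0],[0,0,0],[0,0,0]],"claw":[0.7,0.7,0.7,0.7,0.7]}'
python3 -c "
from h import *
s=arm.snapshot('wrist');print(arm.get_state()['position'])
print([circ(s,d['mask'],.066,.04) for d in arm.trace('lid_blue','wrist')[:1]],[circ(s,d['mask'],.03,.05) for d in arm.trace('crock_green','wrist')[:1]])"
```

```text
time_s: 21.23
position: [0.4266, 0.0141, 0.0733]
orientation: [180.0, 0.1, -0.0]
ft_force: [-0.3, 0.5, -0.5]
width: 0.701
gripper_force: 0.0
time_s: 21.65
position: [0.4278, 0.0141, 0.2046]
orientation: [180.0, -0.3, -0.0]
ft_force: [-0.0, -0.1, 1.2]
width: 0.697
gripper_force: 0.0
time_s: 22.07
position: [0.4243, -0.1676, 0.2001]
orientation: [180.0, -0.0, 0.0]
ft_force: [0.7, 0.4, 0.1]
width: 0.7
gripper_force: 0.0
time_s: 22.48
position: [0.4247, -0.1943, 0.1999]
orientation: [-180.0, -0.0, 0.0]
ft_force: [0.1, 0.7, 0.5]
width: 0.699
gripper_force: 0.0
[ 0.42474247 -0.1941617   0.199941  ]
[[0.4252, -0.1943, 0.0394]] [[0.423, -0.1954, 0.0526]]
```

```bash
python3 -m inch '{"xyz":[[0,0,0.9],[0,0,1.9],[0,0,2.8],[0,0,3.35],[0,0,3.35]],"rotation":[[0,0,0],[0,0,0],[0,0,0],[0,0,0],[0,0,0]],"claw":[0.7,0.7,0.7,0.7,0.7]}'
python3 -m inch '{"xyz":[[0,0,0],[0,0,0],[0,0,0],[0,0,0],[0,0,0]],"rotation":[[0,0,0],[0,0,0],[0,0,0],[0,0,0],[0,0,0]],"claw":[0.2,0.2,0.2,0.2,0.2]}' 50
python3 -m inch '{"xyz":[[0,0,-0.2],[0,0,-0.8],[0,0,-1.6],[0,0,-2.5],[0,0,-3.35]],"rotation":[[0,0,0],[0,0,0],[0,0,0],[0,0,0],[0,0,0]],"claw":[0.2,0.2,0.2,0.2,0.2]}'
python3 -m inch '{"xyz":[[0.7,-0.8,0],[1.4,-1.7,0],[2.2,-2.6,0],[3.04,-3.63,0],[3.04,-3.63,0]],"rotation":[[0,0,0],[0,0,0],[0,0,0],[0,0,0],[0,0,0]],"claw":[0.2,0.2,0.2,0.2,0.2]}'
python3 -c "
from h import *
s=arm.snapshot('wrist');save(s,'w5');print(arm.get_state()['position'])
print([(d['conf'],circ(s,d['mask'],.03,.05)) for d in arm.trace('crock_blue','wrist')[:2]])
print([(d['conf'],circ(s,d['mask'],.167,.04)) for d in arm.trace('lid_blue','wrist')[:2]])"
```

```text
time_s: 23.05
position: [0.4233, -0.1939, 0.0959]
orientation: [-179.9, 0.3, 0.0]
ft_force: [-0.2, 0.3, -0.1]
width: 0.701
gripper_force: 0.0
time_s: 23.47
position: [0.4254, -0.1955, 0.1014]
orientation: [179.9, -0.1, -0.0]
ft_force: [-0.6, 2.5, 6.8]
width: 0.324
gripper_force: 49.3
time_s: 23.88
position: [0.4245, -0.1952, 0.2022]
orientation: [180.0, -0.0, -0.0]
ft_force: [0.1, -0.0, -1.1]
width: 0.32
gripper_force: 49.4
time_s: 24.3
position: [0.5185, -0.0823, 0.2007]
orientation: [-179.9, -0.1, 0.2]
ft_force: [0.5, -0.9, -2.3]
width: 0.325
gripper_force: 49.6
[ 0.5171364  -0.08413705  0.20053251]
[(0.74, [0.5161, -0.086, 0.0515])]
[(0.72, [0.544, -0.2121, 0.0234]), (0.71, [0.5198, -0.0817, 0.0388])]
```

View pics/w5.png

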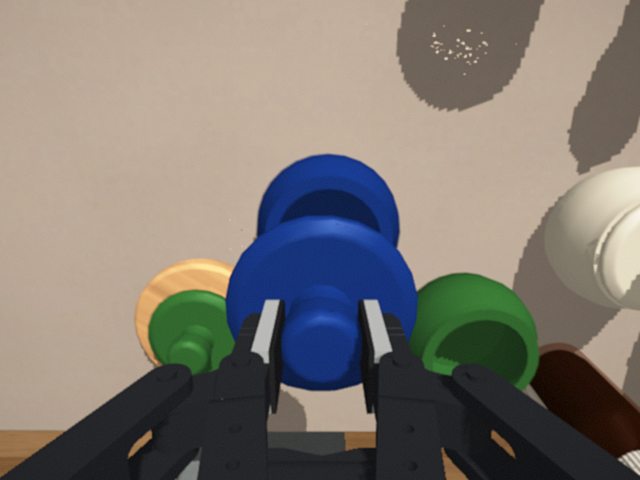

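The blue lid is level over the open blue crock (328,205), and the green lid is on the board (190,335). I'll lower it, then fetch the green lid.

```bash
python3 -m inch '{"xyz":[[0,0,0.6],[0,0,1.4],[0,0,2.2],[0,0,2.7],[0,0,2.8]],"rotation":[[0,0,0],[0,0,0],[0,0,0],[0,0,0],[0,0,0]],"claw":[0.2,0.2,0.2,0.2,0.2]}'
python3 -m inch '{"xyz":[[0,0,0.15],[0,0,0.3],[0,0,0.45],[0,0,0.53],[0,0,0.53]],"rotation":[[0,0,0],[0,0,0],[0,0,0],[0,0,0],[0,0,0]],"claw":[0.2,0.2,0.2,0.2,0.2]}'
python3 -m inch '{"xyz":[[0,0,0],[0,0,0],[0,0,0],[0,0,0],[0,0,-0.2]],"rotation":[[0,0,0],[0,0,0],[0,0,0],[0,0,0],[0,0,0]],"claw":[0.7,0.7,0.7,0.7,0.7]}'
python3 -m inch '{"xyz":[[0,0,-0.8],[0,0,-1.8],[0,0,-2.8],[0,0,-3.13],[0,0,-3.13]],"rotation":[[0,0,0],[0,0,0],[0,0,0],[0,0,0],[0,0,0]],"claw":[0.7,0.7,0.7,0.7,0.7]}'
python3 -c "
from h import *
s=arm.snapshot('wrist');print(arm.get_state()['position'])
print([circ(s,d['mask'],.066,.04) for d in arm.trace('lid_blue','wrist')[:1]],[circ(s,d['mask'],.03,.05) for d in arm.trace('crock_blue','wrist')[:1]])"
python3 -m inch '{"xyz":[[-0.7,-0.8,0],[-1.4,-1.6,0],[-2.2,-2.5,0],[-2.97,-3.34,0],[-2.97,-3.34,0]],"rotation":[[0,0,0],[0,0,0],[0,0,0],[0,0,0],[0,0,0]],"claw":[0.7,0.7,0.7,0.7,0.7]}'
python3 -c "
from h import *
s=arm.snapshot('wrist');print(arm.get_state()['position'])
print([circ(s,d['mask'],.034,.04) for d in arm.trace('lid_green','wrist')[:1]])"
```

```text
time_s: 24.87
position: [0.5142, -0.0873, 0.1135]
orientation: [-180.0, 0.2, -0.1]
ft_force: [-0.3, -0.8, -2.4]
width: 0.32
gripper_force: 49.6
time_s: 25.28
position: [0.5162, -0.0867, 0.1014]
orientation: [180.0, -0.1, -0.0]
ft_force: [-4.4, -1.9, 7.8]
width: 0.321
gripper_force: 50.3
time_s: 25.7
position: [0.5154, -0.0863, 0.1052]
orientation: [-180.0, 0.1, -0.0]
ft_force: [0.0, -0.0, -1.0]
width: 0.697
gripper_force: 0.0
time_s: 26.12
position: [0.5168, -0.0866, 0.2035]
orientation: [179.9, -0.3, -0.0]
ft_force: [-0.2, -0.3, -0.3]
width: 0.704
gripper_force: 0.0
[ 0.51618475 -0.08650604  0.20115831]
[[0.5161, -0.0861, 0.0394]] [[0.5143, -0.0857, 0.0527]]
time_s: 26.68
position: [0.4237, 0.0165, 0.1986]
orientation: [-179.9, 0.1, 0.1]
ft_force: [-0.4, -1.0, -0.2]
width: 0.696
gripper_force: 0.0
[0.42522573 0.0152599  0.19887767]
[[0.5167, -0.098, 0.0444]]
```

```bash
python3 -m inch '{"xyz":[[0,0,1],[0,0,2],[0,0,3],[0,0,4],[0,0,4.4]],"rotation":[[0,0,0],[0,0,0],[0,0,0],[0,0,0],[0,0,0]],"claw":[0.7,0.7,0.7,0.7,0.7]}'
python3 -m inch '{"xyz":[[0,0,0],[0,0,0],[0,0,0],[0,0,0],[0,0,0]],"rotation":[[0,0,0],[0,0,0],[0,0,0],[0,0,0],[0,0,0]],"claw":[0.7,0.2,0.2,0.2,0.2]}' 50
python3 -m inch '{"xyz":[[0,0,-0.2],[0,0,-1.2],[0,0,-2.2],[0,0,-3.3],[0,0,-4.4]],"rotation":[[0,0,0],[0,0,0],[0,0,0],[0,0,0],[0,0,0]],"claw":[0.2,0.2,0.2,0.2,0.2]}'
python3 -m inch '{"xyz":[[0,1.2,0],[0,2.4,0],[0,3.6,0],[0,4.8,0],[-0.08,6,0]],"rotation":[[0,0,0],[0,0,0],[0,0,0],[0,0,0],[0,0,0]],"claw":[0.2,0.2,0.2,0.2,0.2]}'
python3 -m inch '{"xyz":[[0,0.7,0],[0,0.97,0],[0,0.97,0],[0,0.97,0],[0,0.97,0]],"rotation":[[0,0,0],[0,0,0],[0,0,0],[0,0,0],[0,0,0]],"claw":[0.2,0.2,0.2,0.2,0.2]}'
python3 -c "
from h import *
s=arm.snapshot('wrist');save(s,'w6');print(arm.get_state()['position'])
print([(d['conf'],circ(s,d['mask'],.03,.05)) for d in arm.trace('crock_green','wrist')[:2]])
print([(d['conf'],circ(s,d['mask'],.167,.04)) for d in arm.trace('lid_green','wrist')[:2]])"
```

```text
time_s: 27.2
position: [0.4252, 0.0131, 0.0633]
orientation: [-180.0, 0.3, -0.1]
ft_force: [-0.7, 0.0, -0.5]
width: 0.694
gripper_force: 0.0
time_s: 27.62
position: [0.4277, 0.0136, 0.0699]
orientation: [180.0, -0.2, -0.0]
ft_force: [-0.6, -0.2, 7.2]
width: 0.324
gripper_force: 49.1
time_s: 28.03
position: [0.4264, 0.0138, 0.2024]
orientation: [180.0, -0.0, -0.0]
ft_force: [-0.1, 0.7, -1.6]
width: 0.322
gripper_force: 49.8
time_s: 28.45
position: [0.424, -0.1679, 0.2011]
orientation: [180.0, -0.1, 0.0]
ft_force: [0.3, 0.9, -1.8]
width: 0.325
gripper_force: 50.1
time_s: 28.87
position: [0.4244, -0.1944, 0.2003]
orientation: [-180.0, -0.0, 0.0]
ft_force: [0.2, -0.8, -2.3]
width: 0.321
gripper_force: 50.0
[ 0.42445566 -0.19431394  0.20022067]
[(0.7, [0.4246, -0.1951, 0.0517])]
[(0.56, [0.4259, -0.1937, 0.0388])]
```

View pics/w6.png

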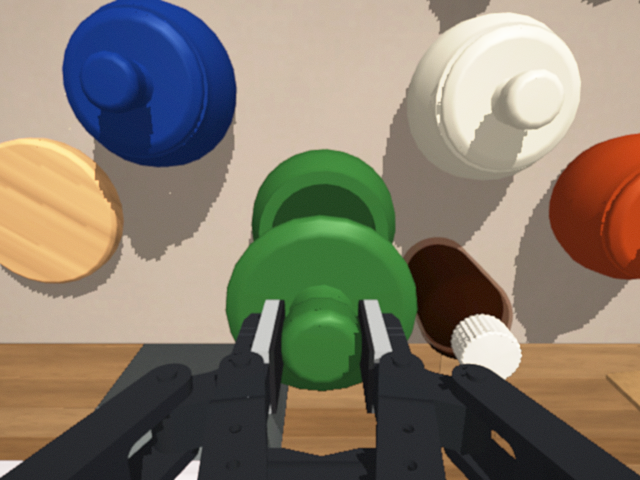

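The green lid is level over the open green crock (320,205), and blue (115,80) and white (525,95) look seated. Now I'll lower it, release and retract.

```bash
python3 -m inch '{"xyz":[[0,0,0.6],[0,0,1.4],[0,0,2.2],[0,0,2.7],[0,0,2.8]],"rotation":[[0,0,0],[0,0,0],[0,0,0],[0,0,0],[0,0,0]],"claw":[0.2,0.2,0.2,0.2,0.2]}'
python3 -m inch '{"xyz":[[0,0,0.15],[0,0,0.3],[0,0,0.45],[0,0,0.53],[0,0,0.53]],"rotation":[[0,0,0],[0,0,0],[0,0,0],[0,0,0],[0,0,0]],"claw":[0.2,0.2,0.2,0.2,0.2]}'
python3 -m inch '{"xyz":[[0,0,0],[0,0,0],[0,0,0],[0,0,0],[0,0,-0.2]],"rotation":[[0,0,0],[0,0,0],[0,0,0],[0,0,0],[0,0,0]],"claw":[0.7,0.7,0.7,0.7,0.7]}'
python3 -m inch '{"xyz":[[0,0,-0.8],[0,0,-1.8],[0,0,-2.8],[0,0,-3.8],[0,0,-4.2]],"rotation":[[0,0,0],[0,0,0],[0,0,0],[0,0,0],[0,0,0]],"claw":[0.7,0.7,0.7,0.7,0.7]}'
python3 -m inch '{"xyz":[[0,0,0],[0,0,0],[0,0,0],[0,0,0],[0,0,0]],"rotation":[[0,0,0],[0,0,0],[0,0,0],[0,0,0],[0,0,0]],"claw":[0.7,0.7,0.7,0.7,0.7]}'
python3 - <<'E'
from h import *
s=arm.snapshot('wrist');save(s,'w7')
for n in "white blue green rust".split():
    print(n,[(d['conf'],circ(s,d['mask'],.066,.04)) for d in arm.trace('lid_'+n,'wrist')[:1]],[circ(s,d['mask'],.03,.05) for d in arm.trace('crock_'+n,'wrist')[:1]])
t=arm.snapshot('scene')["img"][130:270,260:440,::-1]
cv2.imwrite("pics/s7.png",cv2.resize(t,None,fx=4,fy=4,interpolation=3))
E
```

```text
time_s: 29.43
position: [0.4234, -0.1942, 0.1132]
orientation: [-179.9, 0.2, 0.0]
ft_force: [0.1, 0.2, -2.4]
width: 0.322
gripper_force: 50.0
time_s: 29.85
position: [0.4248, -0.1954, 0.1019]
orientation: [180.0, -0.1, -0.0]
ft_force: [-7.7, 6.1, 14.4]
width: 0.322
gripper_force: 51.4
time_s: 30.27
position: [0.4239, -0.1951, 0.1052]
orientation: [-180.0, 0.1, -0.0]
ft_force: [-0.4, 0.8, 1.0]
width: 0.699
gripper_force: 0.0
time_s: 30.68
position: [0.4249, -0.1956, 0.2367]
orientation: [179.9, -0.2, -0.0]
ft_force: [1.1, -0.6, 0.8]
width: 0.699
gripper_force: 0.0
time_s: 31.1
position: [0.424, -0.1952, 0.2309]
orientation: [-180.0, 0.1, -0.0]
ft_force: [0.3, -0.1, 0.4]
width: 0.7
gripper_force: 0.0
white [(0.71, [0.5067, -0.3021, 0.0396])] []
blue [(0.66, [0.5151, -0.0871, 0.0398])] [[0.5156, -0.0844, 0.053]]
green [(0.58, [0.4244, -0.1948, 0.0394])] [[0.4232, -0.1954, 0.0522]]
rust [(0.75, [0.4351, -0.4117, 0.0394])] [[0.4363, -0.4089, 0.0517]]
```

View pics/w7.png

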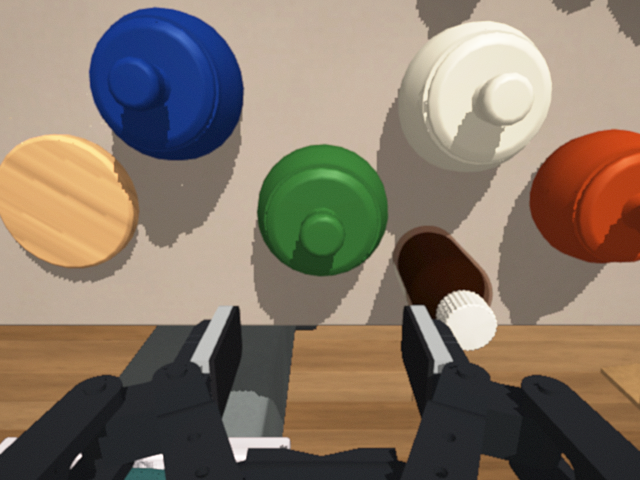

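View pics/s7.png

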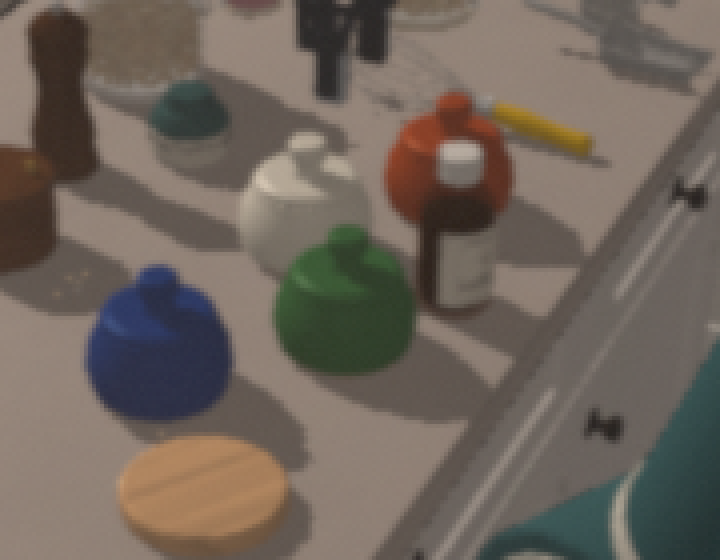

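All four lids sit level on crocks of their own colour: blue (160,80), green (322,210), white (480,95) and rust (610,195) in the wrist view. The board is empty and the bottle is still standing where it was.

```bash
python3 -c "
from plant import arm
print(arm.close_job())"
```

```text
the job is handed in; nothing more can be done
None
```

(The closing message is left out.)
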